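Raise the display riser and set the soap on it

TASK

Get the display riser ready for the soap's photograph: it lies closed on its side, so first stand it upright on its square foot on the wooden chopping board. Once it stands there, draw its round top plate up to full height and turn the plate a little either way until the spring lock button snaps out through the hole in the column. Then lay the lavender soap bar flat in the middle of the plate and leave it all standing, with the dropper bottle, the jar and the pale soap bar undisturbed.

Things in the scene. Friction and masses are not known exactly. Their poses are not given: they have to be found in the camera images.
- riser: Display riser: dark grey square foot 100x100x12 mm, dark grey round column of 26 mm diameter on its middle; 0.95 kg, centre of mass 32 mm up. Origin: middle of the foot's underside; z runs along the column from foot to plate, x, y square to the foot. Starts closed (155 mm long), lying on the foot's -x side and the plate's rim: +x up, z 7 degrees below level, roughly towards the right (-y).
- riser_column (a point): Middle of the riser's column, on its axis, 75 mm along z from the foot's underside; axes as the riser's. Along z from the underside: foot 0 to 12 mm, a low fillet (42 mm diameter) to 19 mm, bare column to 119 mm, black ribbed collar (31 mm diameter) to 137 mm, then post and plate.
- riser_hole (a point): The lock hole, a brass-edged black spot of 8 mm in the column's +x side, 112 mm along z from the foot's underside; axes as the riser's.
- riser_plate (a point): Middle of the upper face of the round light-wood top plate (64 mm diameter, 10 mm thick) on an aluminium post of 19 mm diameter. Moves in and out with the post: 155 mm from the foot's underside closed, 245 mm locked. Its axes stay the riser's: they do not show how far plate and post are turned.
- riser_post (a joint): How far the post is drawn out, m: 0 closed, 0.090 at the lock, a firm stop 0.4 mm beyond. Drags with about 2.3 N, stays where left, may sink under the soap if unlocked. Post and plate also turn in the column, to stops 57 degrees either side of the lock; they start up to 40 degrees off it, either way, which no reading shows: it must be felt. Locked, they neither slide nor turn in the column.
- riser_button (a joint): How far the spring lock button (brass pin of 6 mm diameter in the post's side, hidden in the column at first) has come out, m: 0 to 0.001 while the bore holds it in, 0.0055 when it has snapped out through the hole and stands 3 mm proud of the column. It enters within about 5 degrees of the hole.
- board: The wooden chopping board, 220 mm along its x, 360 mm along its y, 22 mm thick; it does not move. Origin at the middle of its underside, on the table.
- soap: The lavender soap bar, 43 mm along its x, 63 mm along its y, 25 mm high, 0.11 kg. Origin at the middle of its underside; it starts lying flat on the table.
- soap_mid (a point): The middle of the lavender soap bar, half-way up (12.5 mm above its underside); axes as those of the soap.
- dropper: A bystander: an amber dropper bottle with a black cap, 33 mm diameter, 102 mm high, standing on the table. Origin at the middle of its underside.
- jar: A bystander: a clear jar with a yellow lid, 67 mm diameter, 85 mm high, standing on the table. Origin at the middle of its underside.
- pale_soap: A bystander: a cream-coloured soap bar, 43 x 63 x 26 mm, lying on the table. Origin at the middle of its underside.
Mind the look-alikes: they are no part of the job. What is meant by the soap is not green or red, and is the larger of those in its own colour.

How it is judged:
By the outcome, as a careful person would: the job done as asked, in the order asked, and still so for the second after the job is handed in, with the robot touching nothing.
It also fails if it takes over 72 s, if anything falls off the work surface, if the arm or the gripper's body presses on something with over 40 N, if the wrist force passes 120 N, or if a joint passes its speed limit or range.

ROBOT

A 6-joint arm with a two-finger parallel gripper is mounted at the origin on a cart in front of the work surface, level with it; the furniture and walls round the work are solid. World frame = base frame: x ahead of the robot, y to its left, z up, the work surface at z = 0. Lengths are in mm, angles in rad, forces in N, time in s.
With the tool pointing down it reaches from about 350 to 775 mm from the base axis. Payload 7.3 kg.
Tool frame: the origin (TCP) lies at the very end of the fingers, on their centre line; the grasp point (between the pads) lies 19 mm behind it; z points along the fingers, y is the line along which they close (so a half turn about z gives the same grasp; the last joint's range is limited). The gripper opens to 92 mm and grips with 3 to 60 N. Pads are 19 mm wide; open, the fingers measure 130 mm over their backs; the gripper's body (75 mm by 190 mm) begins 47 mm behind the grasp point.
Start: joints at [1.171, 0.342, 1.524, -0, 1.275, -0.146], TCP at [131.803, 508.205, 226.741] pointing down, gripper open.
Joint ranges: [-2.53, 2.53], [-0.77, 2.02], [0.04, 2.7], [-1, 4.14], [0.28, 2.66], [-3.11, 3.11]. Speed limits (rad/s): [2.57, 2.57, 3.14, 3.14, 3.14, 3.14].

INTERFACE

Orientations are given as [roll, pitch, yaw] about the fixed x, y, z axes, in that order (R = Rz(yaw) Ry(pitch) Rx(roll)).
In Python, from plant import * gives the robot as it stands.
- The arm moves only by the tool arm_command, never from a script. Its arguments are lists of equal length, an entry for each row: "gripper": the finger opening in mm, from 0 to 91.8; "dp": the shift along the tool's x, y, z in units of 25 mm (1.0 is 25 mm), a list of three; "twist": the turn about the tool's z in units of 5 degrees (1.0 is 5 degrees). A call has exactly 5 rows; each row shifts and turns the commanded pose from where the row before left it, along the tool's axes as they then stand; what a row does not reach is not made up. A row lasts 1/8 s, in which the tool goes at most 62.5 mm and 10.7 degrees, less where a joint would pass 70% of its speed; a pose out of reach is approached as far as the arm can. A call is refused whole if a number of a shift passes 1 or a number of a turn 1, either way. A call with a gripper value outside its range is refused whole. The fingers move at their own pace and stop on an object; the grip force is fixed at half the most. Time passes only in rows, so rows that do not move let the fingers close, or fill a call up. It gives the time, the measured TCP pose, the force, the opening and the grip force at its end, in the units of the state.
- get_obs(): the state, without advancing time (a new reading comes with each control period).
- capture(name): name is "scene" or "top"; returns the picture (384x512x3 uint8, red, green, blue); there is no depth.
- get_calibration(name): a dict with "mtx" (3x3 intrinsics, pixels), "position" and "attitude" of the camera in the world. Camera axes: x right, y down, z forward; pixel columns grow to the right and rows downward; lengths in mm; the calibration is good to about 2 mm. A picture is of the moment at which its call begins. get_calibration takes no time and is no camera call.
- close_job(): hands the job in; it is judged then, once.
The state is a dict: "time": time; "joint_positions": joint angles; "dq": joint speeds; "tau": joint torques, N m; "tool_pos": TCP position; "tcp_rot": TCP orientation; "contact_force": force on the tool from outside, world axes, zero at the start; "moment": the same for the moment, N m; "grip_width": finger opening in mm; "finger_force": force on a finger pad.
Only numpy, scipy, OpenCV 4.12 (cv2) and the standard library are available. Lean on these libraries where they do the work, as an engineer would, in place of code of your own. Each camera call takes 0.05 s, during which the arm holds its last target. There are 200 camera calls.

## Working session

There is one attempt and no reset: what is moved stays moved. The work goes in short steps, Python scripts to look and compute and a tool call to move; the robot and the scene stay as the last step left them, time stands still between calls to the robot, and variables do not carry over. Pictures are saved under pics/ and viewed, at most 10 in all, crops included, and the job is handed in when it is done.

Besides the shell and the picture viewer there is one more tool, called after "Request:" by a JSON object that holds its "name" and its "arguments". arm_command: Moves the arm, as the interface text tells. Its arguments: {"type":"object","properties":{"gripper":{"type":"array"},"dp":{"type":"array"},"twist":{"type":"array"}},"required":["gripper","dp","twist"]}

```bash
ls; mkdir -p pics
python3 - <<'E'
from plant import *
import cv2,numpy as np
for n in ("scene","top"):
    im=capture(n); cv2.imwrite(f"pics/{n}0.png",im[:,:,::-1]); c=get_calibration(n); print(n,c)
a=cv2.imread("pics/scene0.png");b=cv2.imread("pics/top0.png")
cv2.imwrite("pics/s0.png",cv2.resize(a,(800,600)));cv2.imwrite("pics/t0.png",cv2.resize(b,(800,600)))
print(get_obs())
E
```

```text
pics
scene {'mtx': array([[488.47084963,   0.        , 254.28858571],
       [  0.        , 488.47084963, 187.82601342],
       [  0.        ,   0.        ,   1.        ]]), 'position': array([-149.35776007, -796.63700624, 1180.34105427]), 'attitude': array([-2.45755615, -0.00615082, -0.82118304])}
top {'mtx': array([[394.21100481,   0.        , 253.63788867],
       [  0.        , 394.21100481, 187.80784237],
       [  0.        ,   0.        ,   1.        ]]), 'position': array([ 458.12070178, -207.77384051, 1277.97849965]), 'attitude': array([-3.08232094,  0.0112079 , -1.57768845])}
{'time': 0.1, 'joint_positions': array([ 1.17100030e+00,  3.42662392e-01,  1.52487442e+00, -6.90261184e-05,
        1.27540736e+00, -1.46007489e-01]), 'dq': array([ 0.00031293, -0.00107449, -0.00150408,  0.00067771, -0.0017325 ,
       -0.000897  ]), 'tau': array([ 2.04275493e-03, -4.32014287e+01, -2.44690937e+01,  7.19890511e-02,
        5.26491576e-02, -2.20265849e-05]), 'tool_pos': array([131.67969031, 507.85972834, 226.12604147]), 'tcp_rot': array([-3.14024591e+00, -1.31324699e-04,  2.88782416e+00]), 'contact_force': array([-0.62982675, -0.04970817, -0.26685699]), 'moment': array([ 0.03065914,  0.02860292, -0.00384394]), 'finger_force': 0.0, 'grip_width': 91.70346445338694}
```

View pics/s0.png

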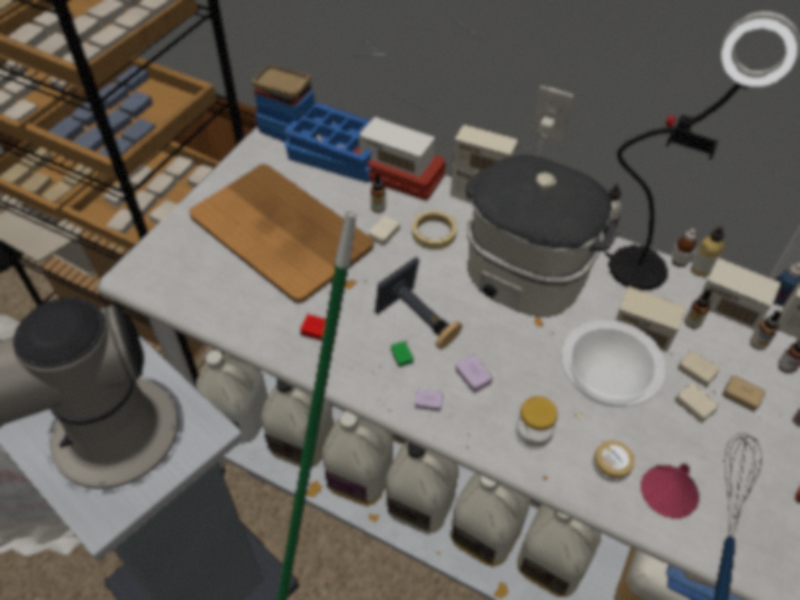

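View pics/t0.png

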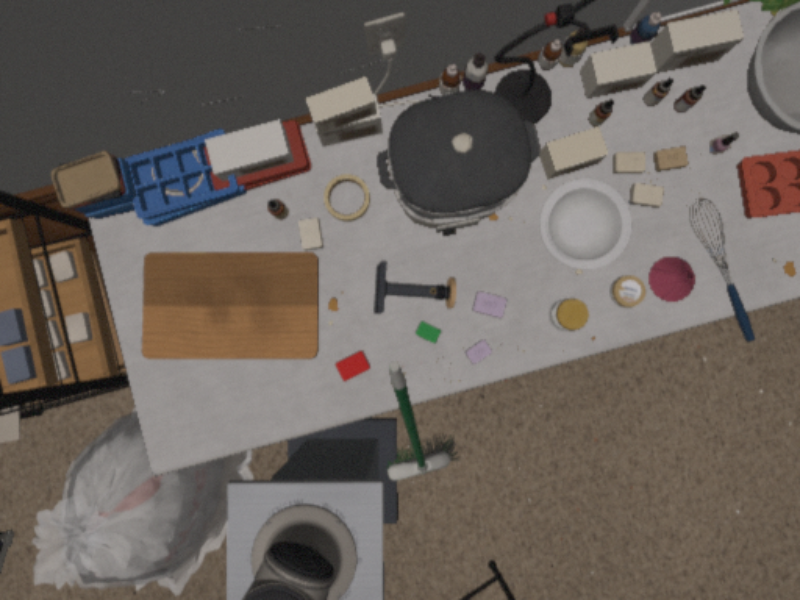

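The scene shows the riser with its foot at (397,285) and plate at (447,333). The larger lavender soap is at (473,372), the smaller one at (428,399). The top view shows the board at (230,305), foot at (381,288), plate at (451,292), jar at (570,314), dropper at (278,209) and pale soap at (311,234). A green broom handle ends near (397,370).

Could be taken for the soap (top picture): the big lavender bar (490,304), the small lavender bar (478,351), green (428,332), red (352,365), and pale (311,234). By the description I choose (490,304).

```bash
cat > h.py <<'E'
import numpy as np,cv2
from scipy.spatial.transform import Rotation as Ro
from plant import *
C={n:get_calibration(n) for n in("scene","top")}
def ray(n,p):
    c=C[n];d=Ro.from_euler('xyz',c['attitude']).as_matrix()@np.linalg.inv(c['mtx'])@[p[0],p[1],1]
    return c['position'],d/np.linalg.norm(d)
def onz(n,p,z):
    o,d=ray(n,p);return (o+d*(z-o[2])/d[2]).round(1)
def tri(ps,pt):
    a,u=ray("scene",ps);b,v=ray("top",pt)
    s,t=np.linalg.lstsq(np.c_[u,-v],b-a,rcond=None)[0]
    return ((a+s*u+b+t*v)/2).round(1),round(np.linalg.norm(a+s*u-b-t*v),1)
def pix(n,P):
    c=C[n];q=c['mtx']@Ro.from_euler('xyz',c['attitude']).as_matrix().T@(np.array(P,float)-c['position']);return (q[:2]/q[2]).round(1)
def rect(n,im,lo,hi,roi,z):
    """colour-masked biggest blob in roi (x0,y0,x1,y1): min-area rectangle cast on plane z -> centre, sides, long-side angle"""
    x0,y0,x1,y1=roi;m=cv2.inRange(cv2.cvtColor(im,cv2.COLOR_RGB2HSV)[y0:y1,x0:x1],np.array(lo),np.array(hi))
    c=max(cv2.findContours(m,0,1)[0],key=cv2.contourArea)[:,0]+[x0,y0]
    w=np.array([onz(n,p,z)[:2] for p in c],np.float32);(cx,cy),(a,b),t=cv2.minAreaRect(w)
    return (round(cx,1),round(cy,1)),(round(a),round(b)),round(t+(0 if a>b else 90),1)
E
python3 - <<'E'
from h import *
S=cv2.imread("pics/scene0.png")[:,:,::-1].copy();T=cv2.imread("pics/top0.png")[:,:,::-1].copy()
k=.64;K=lambda *p:(np.array(p)*k)
print("broom tip",tri(K(350,216),K(395,367)),"low",tri(K(338,270),K(403,395)))
print("brush",onz("top",K(435,465),0))
print("board",rect("top",T,(5,90,60),(25,255,255),(85,155,207,235),22))
for nm,p in dict(footA=(381,263),footB=(379,312),plate=(451,292)).items(): print(nm,onz("top",K(*p),100 if 'f' in nm else 32))
print("plate tri",tri(K(448,333),K(451,292)))
print("soap",rect("top",T,(120,15,100),(165,255,255),(300,182,328,207),25),rect("scene",S,(120,15,100),(165,255,255),(287,225,318,252),25))
print("small",rect("top",T,(120,15,100),(165,255,255),(295,215,318,235),22))
for nm,p,z in(("jar",(572,313),85),("dropper",(276,206),100),("pale",(311,233),26)):print(nm,onz("top",K(*p),z))
A=T[160:210,230:330];B=S[160:260,230:330]
cv2.imwrite("pics/c1.png",np.vstack([cv2.resize(A,(600,300),interpolation=3),cv2.resize(B,(600,600),interpolation=3)[:300*1]])[:,:,::-1])
E
```

```text
broom tip (array([ 402.8, -194.3,  365. ]), np.float64(2.7)) low (array([ 355.8, -207.4,  291.2]), np.float64(2.2))
brush [ 182.3 -270.6    0. ]
board ((512.7, 146.7), (358, 212), 89.6)
footA [ 587. -166.  100.]
footB [ 492.8 -161.7  100. ]
plate [ 534.3 -305.1   32. ]
plate tri (array([ 532.2, -302.8,   41. ]), np.float64(4.4))
soap ((509.4, -382.8), (63, 42), 75.7) ((504.2, -384.3), (66, 47), 75.0)
small ((414.0, -359.5), (32, 47), 123.1)
jar [ 488.6 -533.8   85. ]
dropper [699.5  36.8 100. ]
pale [658.1 -20.1  26. ]
```

View pics/c1.png

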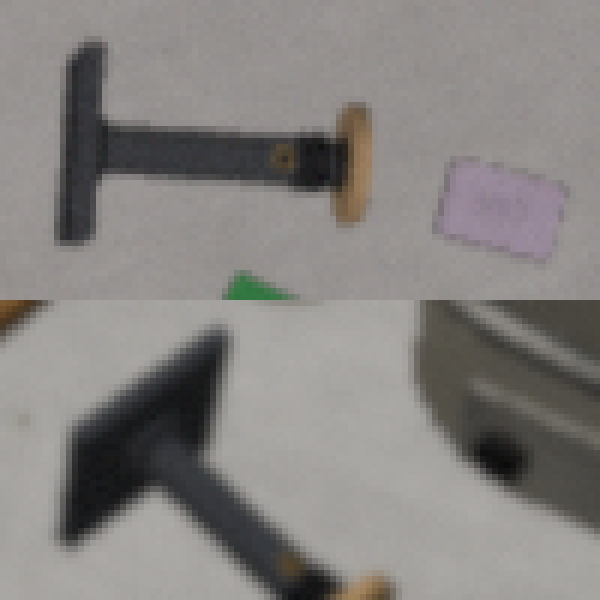

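The crop shows the riser on its side with the brass hole up (crop 284,157), and the larger lavender bar (63x42 mm measured) at (502,208). That is the right soap. The broom tip stands at about (403,-194,365), so the arm must pass above it.

First I turn the tool to yaw 87.5° and come over the board.

Request:
{"name": "arm_command", "arguments": {"gripper": [91,91,91,91,91], "dp": [[0,0,-1],[0,0,-1],[0,0,0],[0,0,0],[0,0,0]], "twist": [1,1,1,1,1]}}

```text
time: 0.72
tool_pos: [131.7, 508.0, 276.4]
tcp_rot: [-3.141, 0.0, 2.449]
contact_force: [-0.4, 0.5, -0.2]
grip_width: 91.1
finger_force: 0.0
```

Request:
{"name": "arm_command", "arguments": {"gripper": [91,91,91,91,91], "dp": [[0,0,0],[0,0,0],[0,0,0],[0,0,0],[0,0,0]], "twist": [1,1,1,1,1]}}

```text
time: 1.35
tool_pos: [131.7, 508.0, 276.3]
tcp_rot: [-3.141, 0.001, 2.012]
contact_force: [0.3, -0.1, 0.1]
grip_width: 90.9
finger_force: 0.0
```

Request:
{"name": "arm_command", "arguments": {"gripper": [91,91,91,91,91], "dp": [[0,0,0],[0,0,0],[0,0,0],[0,0,0],[0,0,0]], "twist": [1,1,1,1,1]}}

```text
time: 1.98
tool_pos: [131.7, 508.0, 276.3]
tcp_rot: [-3.141, 0.001, 1.576]
contact_force: [0.3, -0.2, 0.7]
grip_width: 91.2
finger_force: 0.0
```

Request:
{"name": "arm_command", "arguments": {"gripper": [91,91,91,91,91], "dp": [[-1,0.8,0],[-1,0.8,0],[-1,0.8,0],[-1,0.8,0],[-1,0.8,0]], "twist": [0.6,0,0,0,0]}}

```text
time: 2.6
tool_pos: [227.9, 378.9, 276.4]
tcp_rot: [-3.141, 0.0, 1.527]
contact_force: [0.4, 0.9, 0.6]
grip_width: 90.9
finger_force: 0.0
```

Request:
{"name": "arm_command", "arguments": {"gripper": [91,91,91,91,91], "dp": [[-1,0.8,0],[-1,0.8,0],[-1,0.8,0],[-1,0.8,0],[-1,0.8,0]], "twist": [0,0,0,0,0]}}

```text
time: 3.22
tool_pos: [322.2, 249.6, 276.5]
tcp_rot: [-3.141, 0.0, 1.526]
contact_force: [-0.3, -0.4, 0.0]
grip_width: 91.1
finger_force: 0.0
```

Request:
{"name": "arm_command", "arguments": {"gripper": [91,91,91,91,91], "dp": [[-1,0.8,0],[-1,0.8,0],[-1,0.8,0],[-1,0.8,0],[-1,0.8,0]], "twist": [0,0,0,0,0]}}

```text
time: 3.85
tool_pos: [416.5, 120.3, 276.5]
tcp_rot: [-3.141, -0.0, 1.526]
contact_force: [-0.2, 1.3, 0.1]
grip_width: 91.0
finger_force: 0.0
```

Run:
```python
from h import *
o=get_obs();print(o['time'],o['joint_positions'].round(3),o['tool_pos'].round(1),o['tcp_rot'].round(3))
for n in("scene","top"):
    im=capture(n);cv2.imwrite(f"pics/{n}1.png",im[:,:,::-1])
a=cv2.imread("pics/scene1.png");b=cv2.imread("pics/top1.png")
cv2.imwrite("pics/v1.png",np.hstack([cv2.resize(a[40:384,0:384],(400,358)),cv2.resize(b[100:384,100:400],(378,358))]))
```

```text
3.85 [0.104 0.133 1.663 0.    1.346 0.148] [416.5 120.3 276.5] [-3.141 -0.     1.526]
```

View pics/v1.png

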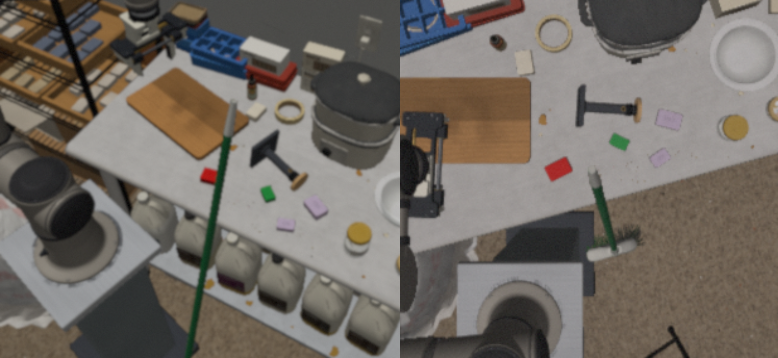

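The picture shows the gripper over the near side of the board (scene crop 150,40) with the riser untouched. I'll check the arm's height above the broom tip with one annotated view.

Run:
```python
from h import *
a=cv2.imread("pics/scene1.png");k=3
q=.104;c=np.array([-np.sin(q),np.cos(q)])*76
im=cv2.resize(a[0:300,0:250],None,fx=2,fy=2)
def dots(x,y,zs):
    for z in zs:
        p=(pix("scene",(x,y,z))*2).astype(int);cv2.circle(im,tuple(p),2,(0,255,0),-1);cv2.putText(im,str(z),(p[0]+4,p[1]+4),0,.35,(0,0,255),1)
dots(416.5,120.3,range(276,800,50)); dots(0,0,range(0,400,50)); dots(c[0],c[1],range(0,400,50))
cv2.imwrite("pics/v2.png",im)
```

```text
(no output)
```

View pics/v2.png

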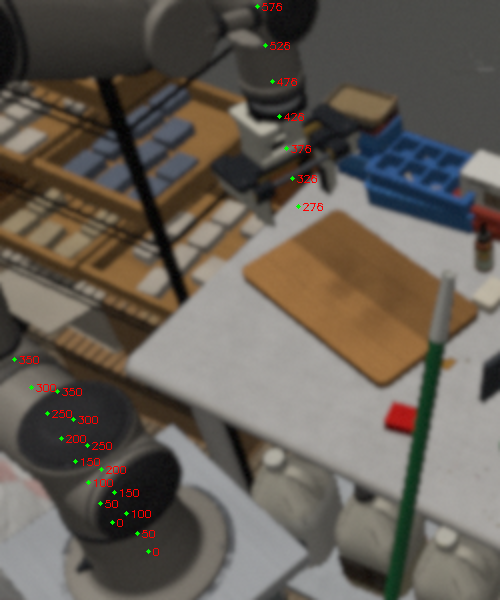

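The wrist axis is about 290 mm above the TCP. Gripping the column there would bring the forearm close to the broom. I'll grip the foot's upper edge instead (tool y along the riser's z), at about (540,-167). That keeps the arm 86 mm clear of the broom.

Request:
{"name": "arm_command", "arguments": {"gripper": [60,60,60,60,60], "dp": [[0,0,0],[0,0,0],[0,0,0],[0,0,0],[0,0,0]], "twist": [1,1,1,1,1]}}

```text
time: 4.58
tool_pos: [415.5, 121.9, 276.5]
tcp_rot: [-3.141, 0.0, 1.088]
contact_force: [-0.5, -0.3, 0.1]
grip_width: 59.8
finger_force: 0.0
```

Request:
{"name": "arm_command", "arguments": {"gripper": [60,60,60,60,60], "dp": [[0,0,0],[0,0,0],[0,0,0],[0,0,0],[0,0,0]], "twist": [1,1,1,1,1]}}

```text
time: 5.2
tool_pos: [415.5, 121.9, 276.5]
tcp_rot: [-3.141, 0.0, 0.651]
contact_force: [0.5, -0.7, -0.1]
grip_width: 59.8
finger_force: 0.0
```

Request:
{"name": "arm_command", "arguments": {"gripper": [60,60,60,60,60], "dp": [[0,0,0],[0,0,0],[0,0,0],[0,0,0],[0,0,0]], "twist": [1,1,1,1,1]}}

```text
time: 5.82
tool_pos: [415.5, 121.9, 276.5]
tcp_rot: [-3.141, 0.001, 0.215]
contact_force: [-1.0, -0.4, -0.7]
grip_width: 60.1
finger_force: 0.0
```

Request:
{"name": "arm_command", "arguments": {"gripper": [60,60,60,60,60], "dp": [[0,0,0],[0,0,0],[0,0,0],[0.5,1,0],[0.5,1,0]], "twist": [1,1,1,0,0]}}

```text
time: 6.45
tool_pos: [438.6, 70.6, 276.6]
tcp_rot: [-3.141, 0.001, -0.043]
contact_force: [0.7, -0.7, 0.2]
grip_width: 59.9
finger_force: 0.0
```

Request:
{"name": "arm_command", "arguments": {"gripper": [60,60,60,60,60], "dp": [[0.5,1,0],[0.5,1,0],[0.5,1,0],[0.5,1,0],[0.5,1,0]], "twist": [0,0,0,0,0]}}

```text
time: 7.08
tool_pos: [495.8, -57.4, 276.5]
tcp_rot: [-3.141, 0.001, -0.044]
contact_force: [-0.4, -1.3, -0.2]
grip_width: 60.3
finger_force: 0.0
```

Request:
{"name": "arm_command", "arguments": {"gripper": [60,60,60,60,60], "dp": [[0.5,1,0],[0.5,1,0.5],[0.5,1,1],[0.4,1,1],[0,0.2,1]], "twist": [0,0,0,0,0]}}

```text
time: 7.7
tool_pos: [538.9, -165.0, 187.8]
tcp_rot: [-3.141, 0.001, -0.045]
contact_force: [0.1, -0.1, 0.5]
grip_width: 59.9
finger_force: 0.0
```

Request:
{"name": "arm_command", "arguments": {"gripper": [60,60,60,60,60], "dp": [[0,0,1],[0,0,1],[0,0,0],[0,0,0],[0,0,0]], "twist": [0,0,0,0,0]}}

```text
time: 8.32
tool_pos: [539.3, -164.4, 140.5]
tcp_rot: [3.141, -0.002, -0.044]
contact_force: [-0.4, -0.1, -0.1]
grip_width: 60.0
finger_force: 0.0
```

Run:
```python
from h import *
o=get_obs();P=o['tool_pos'];print(o['time'],P.round(1),o['tcp_rot'].round(3))
s=capture("scene")[:,:,::-1].copy();t=capture("top")[:,:,::-1].copy()
for n,i in(("scene",s),("top",t)):
    print(pix(n,P))
cv2.imwrite("pics/v3.png",np.hstack([cv2.resize(s[90:260,180:350],(400,400)),cv2.resize(t[110:260,190:340],(400,400))]))
```

```text
8.325 [ 539.3 -164.4  140.5] [ 3.141e+00 -2.000e-03 -4.400e-02]
[254.3 164.3]
[242.9 183.2]
```

View pics/v3.png

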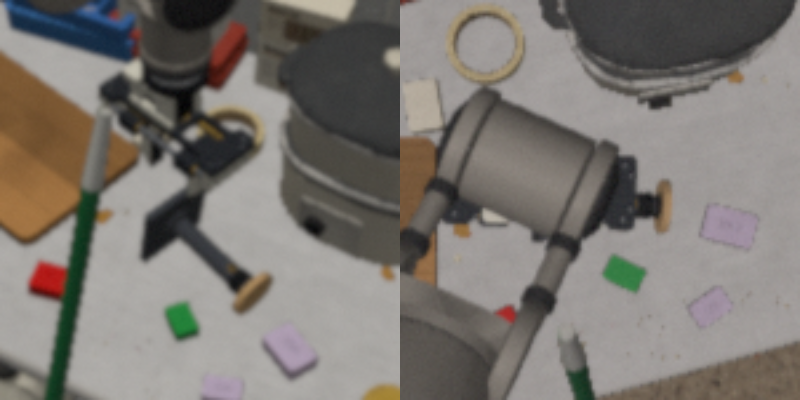

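The fingers stand above the foot's upper edge (scene crop 170,190), and the broom stays clear of the forearm rods. Now I descend and grip the foot.

Request:
{"name": "arm_command", "arguments": {"gripper": [60,60,60,60,60], "dp": [[0,0.1,0.6],[0,0,0.7],[0,0,0.6],[0,0,0.5],[0,0,0.2]], "twist": [0,0,0,0,0]}}

```text
time: 9.05
tool_pos: [538.2, -166.8, 73.1]
tcp_rot: [-3.141, 0.001, -0.044]
contact_force: [0.4, -0.5, 0.1]
grip_width: 59.9
finger_force: 0.0
```

Request:
{"name": "arm_command", "arguments": {"gripper": [25,10,5,5,5], "dp": [[0,0,0],[0,0,0],[0,0,0],[0,0,0],[0,0,0]], "twist": [0,0,0,0,0]}}

```text
time: 9.68
tool_pos: [538.5, -165.7, 74.4]
tcp_rot: [-3.139, 0.0, -0.045]
contact_force: [-0.3, 6.4, 3.0]
grip_width: 14.5
finger_force: 8.6
```

Request:
{"name": "arm_command", "arguments": {"gripper": [5,5,5,5,5], "dp": [[0,0,0],[0,0,0],[0,0,-0.1],[0,0,-0.2],[0,0,-0.3]], "twist": [0,0,0,0,0]}}

```text
time: 10.3
tool_pos: [537.8, -166.9, 88.7]
tcp_rot: [-3.141, 0.002, -0.045]
contact_force: [0.2, -0.1, -8.9]
grip_width: 12.1
finger_force: 30.0
```

The foot is held flat (12.1 mm, about 8.9 N). I lift it and carry it to the board.

Request:
{"name": "arm_command", "arguments": {"gripper": [5,5,5,5,5], "dp": [[0,0,-0.6],[0,0,-0.8],[0,0,-0.8],[0,-0.3,-0.2],[-0.1,-0.5,0]], "twist": [0,0,0,0,0]}}

```text
time: 10.92
tool_pos: [536.9, -146.3, 149.5]
tcp_rot: [-3.142, -0.001, -0.045]
contact_force: [-1.2, 0.9, -10.0]
grip_width: 11.8
finger_force: 30.0
```

Request:
{"name": "arm_command", "arguments": {"gripper": [5,5,5,5,5], "dp": [[-0.1,-0.8,0],[-0.1,-0.8,0],[-0.1,-0.8,0],[-0.1,-0.8,0],[-0.1,-0.8,0]], "twist": [0,0,0,0,0]}}

```text
time: 11.55
tool_pos: [528.8, -44.8, 149.2]
tcp_rot: [-3.142, -0.0, -0.044]
contact_force: [0.3, -0.2, -9.8]
grip_width: 12.3
finger_force: 30.0
```

Request:
{"name": "arm_command", "arguments": {"gripper": [5,5,5,5,5], "dp": [[-0.1,-0.8,0],[-0.1,-0.8,0],[-0.1,-0.8,0],[-0.1,-0.8,0],[-0.1,-0.8,0]], "twist": [0,0,0,0,0]}}

```text
time: 12.18
tool_pos: [520.7, 55.4, 149.2]
tcp_rot: [-3.141, -0.0, -0.044]
contact_force: [0.8, -0.1, -9.4]
grip_width: 11.8
finger_force: 30.0
```

Request:
{"name": "arm_command", "arguments": {"gripper": [5,5,5,5,5], "dp": [[-0.1,-0.8,0],[-0.1,-0.8,0],[-0.1,-0.8,0],[-0.1,-0.5,0],[0,-0.3,0]], "twist": [0,0,0,0,0]}}

```text
time: 12.8
tool_pos: [514.1, 135.2, 149.2]
tcp_rot: [3.141, 0.0, -0.044]
contact_force: [-0.7, -1.3, -9.2]
grip_width: 11.9
finger_force: 30.0
```

Request:
{"name": "arm_command", "arguments": {"gripper": [5,5,5,5,5], "dp": [[0,0,0.3],[0,0,0.5],[0,0,0.5],[0,0,0.3],[0,0,0]], "twist": [0,0,0,0,0]}}

```text
time: 13.42
tool_pos: [514.0, 134.2, 108.3]
tcp_rot: [3.141, 0.002, -0.045]
contact_force: [-0.9, 0.1, -9.0]
grip_width: 11.7
finger_force: 30.0
```

Request:
{"name": "arm_command", "arguments": {"gripper": [5,5,5,5,5], "dp": [[0,0,0.2],[0,0,0.1],[0,0,0.1],[0,0,0],[0,0,0]], "twist": [0,0,0,0,0]}}

```text
time: 14.05
tool_pos: [514.5, 134.5, 99.4]
tcp_rot: [-3.141, -0.0, -0.044]
contact_force: [-0.7, 0.7, -9.6]
grip_width: 11.7
finger_force: 30.0
```

Request:
{"name": "arm_command", "arguments": {"gripper": [5,5,5,5,5], "dp": [[0,0,0.04],[0,0,0.04],[0,0,0],[0,0,0],[0,0,0]], "twist": [0,0,0,0,0]}}

```text
time: 14.68
tool_pos: [514.5, 134.5, 97.5]
tcp_rot: [-3.141, -0.0, -0.044]
contact_force: [-1.7, -0.2, -3.5]
grip_width: 12.0
finger_force: 30.0
```

Request:
{"name": "arm_command", "arguments": {"gripper": [12.5,13,13.5,14,14.5], "dp": [[0,0,0.05],[0,0,0],[0,0,0],[0,0,0],[0,0,0]], "twist": [0,0,0,0,0]}}

```text
time: 15.3
tool_pos: [514.8, 134.4, 96.2]
tcp_rot: [-3.141, -0.001, -0.044]
contact_force: [1.6, -2.3, 0.4]
grip_width: 14.4
finger_force: 1.1
```

Request:
{"name": "arm_command", "arguments": {"gripper": [15,15.5,16,17,18], "dp": [[0,0,0],[0,0,0],[0,0,0],[0,0,0],[0,0,0]], "twist": [0,0,0,0,0]}}

```text
time: 15.92
tool_pos: [514.4, 134.5, 95.9]
tcp_rot: [-3.142, -0.0, -0.044]
contact_force: [1.9, -2.5, -0.2]
grip_width: 17.8
finger_force: 1.1
```

Request:
{"name": "arm_command", "arguments": {"gripper": [30,45,60,60,60], "dp": [[0,0,0],[0,0,0],[0,0,-0.3],[0,0,-0.8],[0,0,-1]], "twist": [0,0,0,0,0]}}

```text
time: 16.55
tool_pos: [513.9, 134.8, 149.2]
tcp_rot: [-3.141, 0.001, -0.044]
contact_force: [0.9, -0.4, -0.8]
grip_width: 59.4
finger_force: 0.0
```

Request:
{"name": "arm_command", "arguments": {"gripper": [91,91,91,91,91], "dp": [[0,0,-0.5],[0,0,0],[0,0,0],[0,0,0],[0,0,0]], "twist": [-1,-1,-1,-1,-1]}}

```text
time: 17.18
tool_pos: [514.2, 134.9, 161.6]
tcp_rot: [-3.141, -0.001, 0.395]
contact_force: [0.4, -1.1, 0.7]
grip_width: 91.0
finger_force: 0.0
```

Request:
{"name": "arm_command", "arguments": {"gripper": [91,91,91,91,91], "dp": [[0,0,0],[0,0,0],[0,0,0],[0,0,0],[0,0,0]], "twist": [-1,-1,-1,-1,-1]}}

```text
time: 17.8
tool_pos: [514.2, 134.9, 161.5]
tcp_rot: [-3.141, -0.001, 0.831]
contact_force: [-0.4, 0.1, 0.3]
grip_width: 91.1
finger_force: 0.0
```

Request:
{"name": "arm_command", "arguments": {"gripper": [91,91,91,91,91], "dp": [[0,0,0],[0,0,0],[0,0,0],[0,0,0],[0,0,0]], "twist": [-1,-1,-1,-1,-1]}}

```text
time: 18.42
tool_pos: [514.2, 134.9, 161.5]
tcp_rot: [-3.142, -0.001, 1.268]
contact_force: [-0.0, 0.1, -0.0]
grip_width: 90.8
finger_force: 0.0
```

Request:
{"name": "arm_command", "arguments": {"gripper": [91,91,91,91,91], "dp": [[0,0,0],[0,0,0],[0,0,0],[0,0,0],[0,0,0]], "twist": [-1,-1,-1,0,0]}}

```text
time: 19.05
tool_pos: [514.3, 134.6, 161.2]
tcp_rot: [3.141, -0.0, 1.525]
contact_force: [0.1, 0.3, -0.4]
grip_width: 91.4
finger_force: 0.0
```

Run:
```python
from h import *
o=get_obs();P=o['tool_pos'];print(o['time'],P.round(1),o['tcp_rot'].round(3))
s=capture("scene")[:,:,::-1].copy();t=capture("top")[:,:,::-1].copy()
cv2.imwrite("pics/s4.png",s);cv2.imwrite("pics/t4.png",t)
for n in("scene","top"):print(n,pix(n,(508,-14,55)))
cv2.imwrite("pics/v4.png",np.hstack([cv2.resize(s[70:220,110:260],(400,400)),cv2.resize(t[130:250,100:220],(400,400))]))
```

```text
19.05 [514.3 134.6 161.2] [ 3.141 -0.     1.525]
scene [211.7 163.4]
top [195.6 195.6]
```

View pics/v4.png

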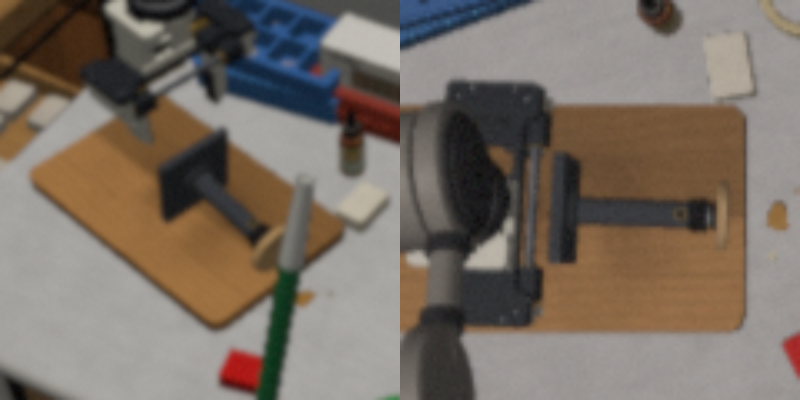

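The crop shows the riser lying on the board: foot at (566,207) and plate at (722,215), which puts the plate at about (511,-17,55). I grip the plate's rim across its diameter and tip the riser up about the foot's edge.

Request:
{"name": "arm_command", "arguments": {"gripper": [91,91,91,91,91], "dp": [[-1,0.1,0],[-1,0.1,0],[-1,0,0],[-1,0,0],[-1,0,0]], "twist": [0,0,0,0,0]}}

```text
time: 19.77
tool_pos: [513.8, 8.6, 161.0]
tcp_rot: [3.142, -0.0, 1.526]
contact_force: [-0.2, 0.4, 0.3]
grip_width: 91.2
finger_force: 0.0
```

Request:
{"name": "arm_command", "arguments": {"gripper": [91,91,91,91,91], "dp": [[-0.8,0,0],[-0.3,0,0.5],[0,0,1],[0,0,1],[0,0,0.5]], "twist": [0,0,0,0,0]}}

```text
time: 20.4
tool_pos: [511.7, -17.5, 84.1]
tcp_rot: [-3.139, -0.001, 1.526]
contact_force: [-0.4, -0.2, 0.8]
grip_width: 90.6
finger_force: 0.0
```

Request:
{"name": "arm_command", "arguments": {"gripper": [91,91,91,91,91], "dp": [[0,0,0.5],[0,0,0.5],[0,0,0.5],[0,0,0.4],[0,0,0]], "twist": [0,0,0,0,0]}}

```text
time: 21.02
tool_pos: [512.2, -18.1, 37.7]
tcp_rot: [-3.14, -0.0, 1.526]
contact_force: [0.3, 0.2, 0.1]
grip_width: 90.8
finger_force: 0.0
```

Request:
{"name": "arm_command", "arguments": {"gripper": [75,68,64,60,60], "dp": [[0,0,0],[0,0,0],[0,0,0],[0,0,0],[0,0,0]], "twist": [0,0,0,0,0]}}

```text
time: 21.65
tool_pos: [512.7, -18.2, 38.7]
tcp_rot: [3.141, 0.0, 1.527]
contact_force: [-1.6, -0.9, 1.8]
grip_width: 63.0
finger_force: 30.0
```

Run:
```python
import numpy as np
# grasp-point arc: pivot y=138,z=22; plate mid (50,150); 3 mm short radially; grasp = TCP+19
for f in range(-7,91,7):
    a=np.radians(f);d=150*np.cos(a)-50*np.sin(a);h=150*np.sin(a)+50*np.cos(a);k=1-2.5/158
    print(f,round(138-d*k,1),round(22+h*k-19,1))
```

```text
-7 -14.5 33.9
0 -9.6 52.2
7 -2.5 69.8
14 6.7 86.5
21 17.8 101.8
28 30.8 115.8
35 45.3 128.0
42 61.2 138.4
49 78.3 146.7
56 96.2 152.9
63 114.8 156.9
70 133.7 158.6
77 152.7 157.9
84 171.5 155.0
```

Request:
{"name": "arm_command", "arguments": {"gripper": [55,55,55,55,55], "dp": [[0.15,0,-0.3],[0.15,0,-0.35],[0.15,0,-0.35],[0.15,0,-0.35],[0.2,0,-0.33]], "twist": [0,0,0,0,0]}}

```text
time: 22.28
tool_pos: [513.6, 1.4, 81.1]
tcp_rot: [3.141, 0.001, 1.527]
contact_force: [-1.2, -5.9, 0.3]
grip_width: 62.7
finger_force: 30.0
```

Request:
{"name": "arm_command", "arguments": {"gripper": [55,55,55,55,55], "dp": [[0.2,0,-0.33],[0.22,0,-0.31],[0.23,0,-0.31],[0.25,0,-0.28],[0.26,0,-0.28]], "twist": [0,0,0,0,0]}}

```text
time: 22.9
tool_pos: [514.9, 30.6, 119.2]
tcp_rot: [3.141, 0.001, 1.526]
contact_force: [-2.4, -4.2, 3.2]
grip_width: 62.4
finger_force: 30.0
```

Run:
```python
from h import *
o=get_obs();P=o['tool_pos'];print(o['time'],P.round(1),o['tcp_rot'].round(3))
s=capture("scene")[:,:,::-1].copy();cv2.imwrite("pics/s5.png",s)
cv2.imwrite("pics/v5.png",cv2.resize(s[50:210,110:270],(640,640))[:600])
```

```text
22.9 [514.9  30.6 119.2] [3.141e+00 1.000e-03 1.526e+00]
```

View pics/v5.png

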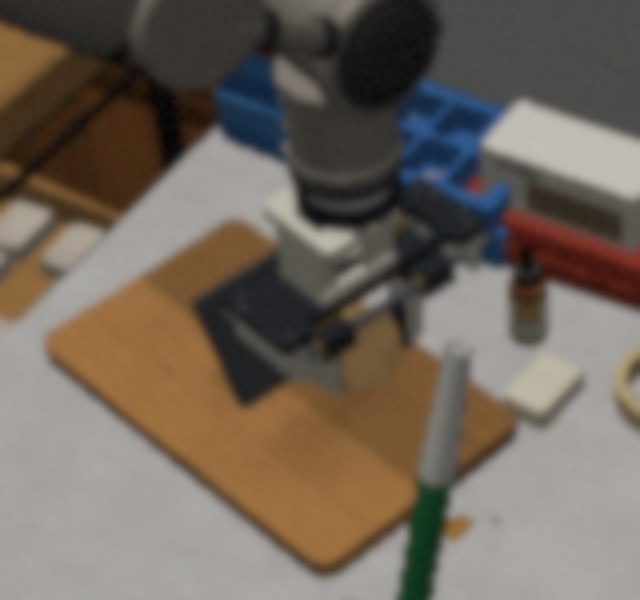

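The picture shows the riser half tipped, with its plate in the fingers and its foot edge on the board. I continue the arc.

Request:
{"name": "arm_command", "arguments": {"gripper": [55,55,55,55,55], "dp": [[0.3,0,-0.23],[0.3,0,-0.22],[0.31,0,-0.21],[0.31,0,-0.2],[0.34,0,-0.16]], "twist": [0,0,0,0,0]}}

```text
time: 23.58
tool_pos: [517.1, 69.0, 145.7]
tcp_rot: [3.139, 0.002, 1.527]
contact_force: [-3.7, -7.5, 14.6]
grip_width: 63.2
finger_force: 30.0
```

Request:
{"name": "arm_command", "arguments": {"gripper": [55,55,55,55,55], "dp": [[0.34,0,-0.16],[0.36,0,-0.13],[0.36,0,-0.13],[0.38,0,-0.08],[0.38,0,-0.08]], "twist": [0,0,0,0,0]}}

```text
time: 24.2
tool_pos: [519.1, 115.9, 160.5]
tcp_rot: [3.139, -0.001, 1.526]
contact_force: [-3.0, -0.0, 13.4]
grip_width: 62.7
finger_force: 30.0
```

Request:
{"name": "arm_command", "arguments": {"gripper": [55,55,55,55,55], "dp": [[0.38,0,-0.05],[0.38,0,-0.03],[0.38,0,0.0],[0.38,0,0.01],[0,0,0]], "twist": [0,0,0,0,0]}}

```text
time: 24.82
tool_pos: [520.6, 155.4, 161.7]
tcp_rot: [3.139, -0.003, 1.527]
contact_force: [-3.2, 1.9, 11.6]
grip_width: 62.7
finger_force: 30.0
```

Request:
{"name": "arm_command", "arguments": {"gripper": [55,55,55,55,55], "dp": [[0.37,0,0.04],[0.37,0,0.05],[0.31,0,0.06],[0,0,0],[0,0,0]], "twist": [0,0,0,0,0]}}

```text
time: 25.45
tool_pos: [521.3, 181.4, 157.2]
tcp_rot: [3.141, -0.003, 1.527]
contact_force: [-2.3, 4.4, 7.6]
grip_width: 62.6
finger_force: 30.0
```

Run:
```python
from h import *
o=get_obs();print(o['time'],o['tool_pos'].round(1),o['moment'].round(2),o['joint_positions'].round(2))
s=capture("scene")[:,:,::-1].copy();t=capture("top")[:,:,::-1].copy();cv2.imwrite("pics/s6.png",s)
cv2.imwrite("pics/v6.png",np.hstack([cv2.resize(s[40:190,90:240],(400,400)),cv2.resize(t[130:250,80:200],(400,400))]))
```

```text
25.45 [521.3 181.4 157.2] [0.48 0.42 0.1 ] [0.19 0.45 1.55 0.   1.13 0.24]
```

View pics/v6.png

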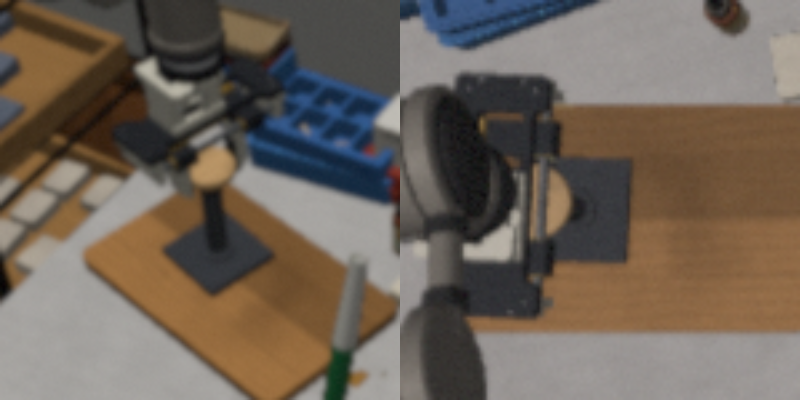

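It is nearly upright, with the foot at crop (590,210). I open the fingers so it settles flat, then measure where it stands.

Request:
{"name": "arm_command", "arguments": {"gripper": [70,80,90,90,90], "dp": [[0.05,0,0],[0,0,0],[0,0,0],[0,0,0],[0,0,0]], "twist": [0,0,0,0,0]}}

```text
time: 26.18
tool_pos: [521.4, 180.6, 156.1]
tcp_rot: [-3.141, -0.0, 1.526]
contact_force: [-0.7, 0.6, 0.6]
grip_width: 89.7
finger_force: 0.0
```

Run:
```python
from h import *
s=capture("scene")[:,:,::-1].copy();t=capture("top")[:,:,::-1].copy();cv2.imwrite("pics/s7.png",s);cv2.imwrite("pics/t7.png",t)
g=cv2.cvtColor(t,cv2.COLOR_BGR2GRAY)
print(g[190,140:156],g[200:215,146],g[170:184,146])
# foot dark corners in scene
h=cv2.cvtColor(s,cv2.COLOR_BGR2HSV)
m=((h[:,:,2]<75)&(h[:,:,1]<90)).astype(np.uint8);m[:125]=0;m[155:]=0;m[:,:140]=0;m[:,200:]=0
c=max(cv2.findContours(m,0,1)[0],key=cv2.contourArea)[:,0]
for k in (c[:,0].argmin(),c[:,1].argmax(),c[:,0].argmax()):print(c[k],onz("scene",c[k],34))
for e in(147,148,149):print(onz("top",(e,193),34))
# plate: light wood blob in scene
m=cv2.inRange(h,(8,60,140),(25,255,255))[85:125,150:190];c=max(cv2.findContours(m,0,1)[0],key=cv2.contourArea)[:,0]+[150,85]
print("plate",c.min(0),c.max(0),onz("scene",(c.min(0)+c.max(0))/2,177))
```

```text
[58 61 57 58 61 60 60 59 48 78 88 91 91 89 88 90] [ 58  59  62  60  59  57  57  61  73 100 107 107 108 109 110] [88 89 86 88 87 89 85 68 58 59 60 56 59 58]
[152 134] [475.7 239.7  34. ]
[168 149] [467.  148.7  34. ]
[191 136] [558.1 138.6  34. ]
[518.1 143.7  34. ]
[518.1 140.5  34. ]
[518.1 137.3  34. ]
plate [159  95] [175 107] [522.4 189.3 177. ]
```

It stands upright at about (521,190), with the plate measured at (522,189). I centre the fingers, grip the rim and draw the plate up.

Request:
{"name": "arm_command", "arguments": {"gripper": [90,90,80,70,55], "dp": [[0.2,0,0.06],[0.18,0,0.06],[0,0,0],[0,0,0],[0,0,0]], "twist": [0,0,0,0,0]}}

```text
time: 26.9
tool_pos: [521.8, 190.1, 153.2]
tcp_rot: [-3.141, -0.0, 1.526]
contact_force: [-2.8, 0.5, 0.9]
grip_width: 64.4
finger_force: 1.8
```

Request:
{"name": "arm_command", "arguments": {"gripper": [55,55,55,55,55], "dp": [[0,0,0],[0,0,0],[0,0,-0.1],[0,0,-0.2],[0,0,-0.2]], "twist": [0,0,0,0,0]}}

```text
time: 27.52
tool_pos: [521.6, 190.1, 165.7]
tcp_rot: [-3.141, 0.0, 1.526]
contact_force: [-2.0, 0.4, -4.5]
grip_width: 62.5
finger_force: 30.0
```

Request:
{"name": "arm_command", "arguments": {"gripper": [55,55,55,55,55], "dp": [[0,0,-0.4],[0,0,-0.4],[0,0,-0.4],[0,0,-0.4],[0,0,-0.4]], "twist": [0,0,0,0,0]}}

```text
time: 28.15
tool_pos: [521.8, 190.2, 216.4]
tcp_rot: [-3.141, -0.0, 1.526]
contact_force: [-2.0, -0.6, -4.2]
grip_width: 62.7
finger_force: 30.0
```

Request:
{"name": "arm_command", "arguments": {"gripper": [55,55,55,55,55], "dp": [[0,0,-0.4],[0,0,-0.3],[0,0,-0.2],[0,0,-0.1],[0,0,0]], "twist": [0,0,0,0,0]}}

```text
time: 28.78
tool_pos: [522.0, 190.2, 241.6]
tcp_rot: [3.141, -0.0, 1.527]
contact_force: [-4.3, -1.1, 2.9]
grip_width: 62.6
finger_force: 30.0
```

Request:
{"name": "arm_command", "arguments": {"gripper": [55,55,55,55,55], "dp": [[0,0,-0.04],[0,0,0],[0,0,0],[0,0,0],[0,0,0]], "twist": [0,0,0,0,0]}}

```text
time: 29.4
tool_pos: [521.9, 190.2, 241.9]
tcp_rot: [3.141, -0.0, 1.526]
contact_force: [-4.3, -0.3, 3.8]
grip_width: 62.6
finger_force: 30.0
```

Request:
{"name": "arm_command", "arguments": {"gripper": [55,55,55,55,55], "dp": [[0,0,-0.04],[0,0,0],[0,0,0],[0,0,0],[0,0,0]], "twist": [0,0,0,0,0]}}

```text
time: 30.02
tool_pos: [521.8, 190.1, 242.4]
tcp_rot: [-3.141, 0.0, 1.526]
contact_force: [-1.9, -0.1, -3.9]
grip_width: 62.6
finger_force: 30.0
```

Request:
{"name": "arm_command", "arguments": {"gripper": [55,55,55,55,55], "dp": [[0,0,-0.03],[0,0,0],[0,0,0],[0,0,0],[0,0,0]], "twist": [0,0,0,0,0]}}

```text
time: 30.65
tool_pos: [521.8, 190.2, 243.5]
tcp_rot: [-3.142, -0.0, 1.526]
contact_force: [-1.0, -0.6, -4.6]
grip_width: 63.0
finger_force: 30.0
```

Run:
```python
from h import *
o=get_obs();print(o['tool_pos'].round(2),o['contact_force'].round(1),o['moment'].round(2))
```

```text
[521.84 190.16 243.47] [-1.  -0.6 -4.6] [-0.13  0.59  0.01]
```

Request:
{"name": "arm_command", "arguments": {"gripper": [55,55,55,55,55], "dp": [[0,0,-0.03],[0,0,0],[0,0,0],[0,0,0],[0,0,0]], "twist": [0,0,0,0,0]}}

```text
time: 31.28
tool_pos: [521.8, 190.2, 244.0]
tcp_rot: [-3.141, 0.0, 1.526]
contact_force: [0.4, -0.5, -9.9]
grip_width: 62.6
finger_force: 30.0
```

The stop is felt at z=244.0. I back off by about 0.5 mm and turn the plate slowly.

Request:
{"name": "arm_command", "arguments": {"gripper": [55,55,55,55,55], "dp": [[0,0,0.02],[0,0,0],[0,0,0],[0,0,0],[0,0,0]], "twist": [0,0,0.4,0.5,0.5]}}

```text
time: 31.9
tool_pos: [521.7, 190.2, 243.9]
tcp_rot: [-3.141, -0.0, 1.401]
contact_force: [-0.6, 0.2, -6.9]
grip_width: 62.7
finger_force: 30.0
```

```bash
cat > m.py <<'E'
from plant import *
o=get_obs();print(o['time'],o['tool_pos'].round(2),o['contact_force'].round(1),o['moment'].round(2),o['tcp_rot'].round(3)[2],o['tau'].round(2)[5])
E
python3 m.py
```

```text
31.9 [521.73 190.2  243.91] [-0.6  0.2 -6.9] [-0.11  0.38  0.01] 1.401 -0.44
```

Request:
{"name": "arm_command", "arguments": {"gripper": [55,55,55,55,55], "dp": [[0,0,0],[0,0,0],[0,0,0],[0,0,0],[0,0,0]], "twist": [0.5,0.5,0.5,0.5,0.5]}}

```text
time: 32.52
tool_pos: [522.1, 190.2, 243.9]
tcp_rot: [3.141, -0.001, 1.183]
contact_force: [-0.5, -0.1, -7.3]
grip_width: 62.7
finger_force: 30.0
```

```bash
python3 m.py
```

```text
32.525 [522.1  190.24 243.86] [-0.5 -0.1 -7.3] [-0.15  0.17  0.01] 1.183 -0.44
```

Request:
{"name": "arm_command", "arguments": {"gripper": [55,55,55,55,55], "dp": [[0,0,0],[0,0,0],[0,0,0],[0,0,0],[0,0,0]], "twist": [0.5,0.5,0.5,0.5,0.5]}}

```text
time: 33.15
tool_pos: [522.0, 190.2, 243.9]
tcp_rot: [3.141, -0.001, 0.965]
contact_force: [0.4, 0.7, -8.0]
grip_width: 62.9
finger_force: 30.0
```

```bash
python3 m.py
```

```text
33.15 [522.03 190.24 243.86] [ 0.4  0.7 -8. ] [-0.14 -0.06  0.02] 0.965 -0.43
```

Request:
{"name": "arm_command", "arguments": {"gripper": [55,55,55,55,55], "dp": [[0,0,0.02],[0,0,0],[0,0,0],[0,0,0],[0,0,0]], "twist": [0,0,0.3,0.3,0.3]}}

```text
time: 33.78
tool_pos: [522.1, 190.4, 243.7]
tcp_rot: [3.141, -0.001, 0.888]
contact_force: [-0.9, 0.7, -0.7]
grip_width: 62.6
finger_force: 30.0
```

```bash
python3 m.py
```

```text
33.775 [522.12 190.43 243.73] [-0.9  0.7 -0.7] [0.   0.12 0.17] 0.888 -0.13
```

Request:
{"name": "arm_command", "arguments": {"gripper": [55,55,55,55,55], "dp": [[0,0,0.01],[0,0,0],[0,0,0],[0,0,0],[0,0,0]], "twist": [0,0.5,0.5,0.5,0.5]}}

```text
time: 34.4
tool_pos: [522.4, 190.3, 243.7]
tcp_rot: [3.141, -0.002, 0.714]
contact_force: [-0.1, 0.8, 1.2]
grip_width: 62.8
finger_force: 30.0
```

```bash
python3 m.py
python3 - <<'E'
from h import *
t=capture("top")[:,:,::-1].copy();cv2.imwrite("pics/t8.png",t)
E
```

```text
34.4 [522.39 190.35 243.65] [-0.1  0.8  1.2] [-0.1   0.06  0.27] 0.714 -0.24
```

Turning torque has gone up to 0.27 Nm, so it is either locked or at a stop. I check whether the foot has turned and press down lightly.

Run:
```python
import cv2,numpy as np
a=cv2.imread("pics/t7.png")[150:235,90:190];b=cv2.imread("pics/t8.png")[150:235,90:190]
cv2.imwrite("pics/v8.png",np.hstack([cv2.resize(i,(400,340),interpolation=cv2.INTER_CUBIC) for i in(a,b)]))
```

```text
(no output)
```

View pics/v8.png

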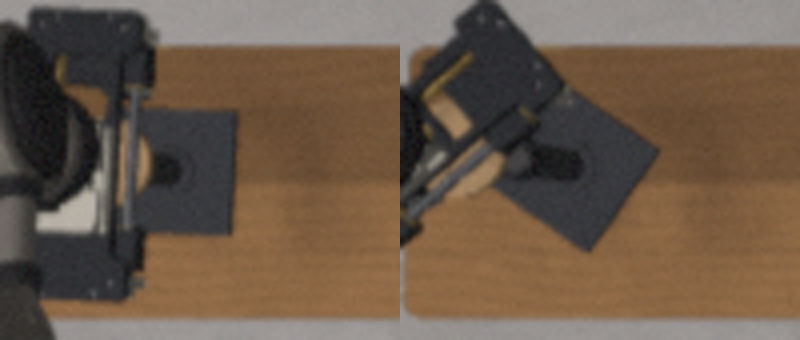

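Request:
{"name": "arm_command", "arguments": {"gripper": [55,55,55,55,55], "dp": [[0,0,0.04],[0,0,0],[0,0,0.04],[0,0,0],[0,0,0]], "twist": [0,0,0,0,0]}}

```text
time: 35.08
tool_pos: [522.4, 190.2, 241.8]
tcp_rot: [3.141, -0.002, 0.715]
contact_force: [0.3, 1.2, 6.2]
grip_width: 63.1
finger_force: 30.0
```

```bash
python3 m.py
```

```text
35.075 [522.36 190.24 241.76] [0.3 1.2 6.2] [-0.04  0.11  0.22] 0.715 0.18
```

The top crop shows the foot turned with the plate by about 33°, because I was nearly lifting it at the stop. The plate also sank about 2 mm under a light push, so it is not locked yet. I return to lock height with the foot loaded and sweep the other way.

Request:
{"name": "arm_command", "arguments": {"gripper": [55,55,55,55,55], "dp": [[0,0,-0.05],[0,0,-0.02],[0,0,0],[0,0,0],[0,0,0]], "twist": [0,0,0,0,0]}}

```text
time: 35.7
tool_pos: [521.5, 190.0, 242.2]
tcp_rot: [-3.141, 0.001, 0.715]
contact_force: [0.5, -0.7, -4.2]
grip_width: 62.7
finger_force: 30.0
```

```bash
python3 m.py
```

```text
35.7 [521.51 190.01 242.24] [ 0.5 -0.7 -4.2] [-0.38 -0.05  0.02] 0.715 0.06
```

Request:
{"name": "arm_command", "arguments": {"gripper": [55,55,55,55,55], "dp": [[0,0,0],[0,0,0],[0,0,0],[0,0,0],[0,0,0]], "twist": [-0.4,-0.4,-0.4,-0.4,-0.4]}}

```text
time: 36.33
tool_pos: [521.9, 190.1, 242.8]
tcp_rot: [3.142, -0.0, 0.892]
contact_force: [0.3, -1.9, -3.5]
grip_width: 62.4
finger_force: 30.0
```

```bash
python3 m.py
```

```text
36.325 [521.9  190.15 242.76] [ 0.3 -1.9 -3.5] [-0.54 -0.13  0.05] 0.892 0.35
```

Request:
{"name": "arm_command", "arguments": {"gripper": [55,55,55,55,55], "dp": [[0,0,-0.02],[0,0,0],[0,0,0],[0,0,0],[0,0,0]], "twist": [-0.5,-0.5,-0.5,-0.5,-0.5]}}

```text
time: 36.95
tool_pos: [521.7, 190.6, 243.2]
tcp_rot: [-3.141, -0.001, 1.11]
contact_force: [-0.5, 0.1, -5.0]
grip_width: 62.8
finger_force: 30.0
```

```bash
python3 m.py
```

```text
36.95 [521.69 190.61 243.15] [-0.5  0.1 -5. ] [-0.17  0.02 -0.09] 1.11 0.35
```

Request:
{"name": "arm_command", "arguments": {"gripper": [55,55,55,55,55], "dp": [[0,0,0],[0,0,0],[0,0,0],[0,0,0],[0,0,0]], "twist": [-0.5,-0.5,-0.5,-0.5,-0.5]}}

```text
time: 37.58
tool_pos: [521.7, 190.7, 243.2]
tcp_rot: [-3.141, -0.001, 1.328]
contact_force: [0.6, 0.7, -3.9]
grip_width: 62.6
finger_force: 30.0
```

```bash
python3 m.py;python3 - <<'E'
from h import *
t=capture("top");cv2.imwrite("pics/t9.png",t[:,:,::-1])
g=cv2.cvtColor(t,cv2.COLOR_RGB2GRAY)
for n in("t8","t9"):
    g=cv2.imread(f"pics/{n}.png",0)
    # right foot edge: last dark px per row
    pts=[]
    for r in range(178,212,1):
        d=[c for c in range(125,175) if g[r,c]<70]
        pts.append((r,max(d) if d else None))
    print(n,pts[::3])
E
```

```text
37.575 [521.68 190.67 243.17] [ 0.6  0.7 -3.9] [-0.14 -0.07 -0.15] 1.328 0.35
t8 [(178, 142), (181, 146), (184, 150), (187, 154), (190, 153), (193, 151), (196, 148), (199, 146), (202, 144), (205, 142), (208, 140), (211, 137)]
t9 [(178, 140), (181, 151), (184, 151), (187, 150), (190, 150), (193, 149), (196, 147), (199, 146), (202, 145), (205, 144), (208, 143), (211, 142)]
```

Request:
{"name": "arm_command", "arguments": {"gripper": [55,55,55,55,55], "dp": [[0,0,0.04],[0,0,0.02],[0,0,0],[0,0,0],[0,0,0]], "twist": [0,0,0,0,0]}}

```text
time: 38.25
tool_pos: [521.9, 190.4, 242.0]
tcp_rot: [3.141, -0.001, 1.326]
contact_force: [-1.2, 2.1, 3.3]
grip_width: 62.9
finger_force: 30.0
```

```bash
python3 m.py
```

```text
38.25 [521.85 190.41 241.96] [-1.2  2.1  3.3] [ 0.16  0.6  -0.06] 1.326 -0.06
```

Request:
{"name": "arm_command", "arguments": {"gripper": [55,55,55,55,55], "dp": [[0,0,0.04],[0,0,0],[0,0,0],[0,0,0],[0,0,0]], "twist": [0,0,0,0,0]}}

```text
time: 38.88
tool_pos: [521.9, 190.4, 241.5]
tcp_rot: [3.141, -0.001, 1.326]
contact_force: [-2.8, 1.2, 6.6]
grip_width: 62.7
finger_force: 30.0
```

```bash
python3 m.py
```

```text
38.875 [521.89 190.44 241.55] [-2.8  1.2  6.6] [ 0.27  0.8  -0.04] 1.326 -0.06
```

Request:
{"name": "arm_command", "arguments": {"gripper": [55,55,55,55,55], "dp": [[0,0,0.06],[0,0,0.06],[0,0,0],[0,0,0],[0,0,0]], "twist": [0,0,0,0,0]}}

```text
time: 39.5
tool_pos: [522.1, 190.6, 240.9]
tcp_rot: [3.139, -0.002, 1.326]
contact_force: [-7.3, 0.8, 20.4]
grip_width: 63.4
finger_force: 30.0
```

```bash
python3 m.py
```

```text
39.5 [522.07 190.55 240.87] [-7.3  0.8 20.4] [ 0.21  1.69 -0.05] 1.326 -0.04
```

The force rose to 20 N over only 0.6 mm, so the plate holds against the push and is locked. I unload it, open the fingers and rise.

Request:
{"name": "arm_command", "arguments": {"gripper": [55,55,55,55,65], "dp": [[0,0,-0.06],[0,0,-0.06],[0,0,-0.04],[0,0,0],[0,0,0]], "twist": [0,0,0,0,0]}}

```text
time: 40.12
tool_pos: [521.9, 190.1, 241.5]
tcp_rot: [3.142, 0.0, 1.326]
contact_force: [-2.0, 1.4, -0.2]
grip_width: 64.5
finger_force: 0.9
```

Request:
{"name": "arm_command", "arguments": {"gripper": [75,91,91,91,91], "dp": [[0,0,0],[0,0,0],[0,0,-0.4],[0,0,-1],[0,0,-1]], "twist": [0,0,0,0,0]}}

```text
time: 40.75
tool_pos: [522.0, 190.0, 303.0]
tcp_rot: [3.141, -0.0, 1.326]
contact_force: [0.7, -0.1, -0.4]
grip_width: 91.0
finger_force: 0.0
```

Request:
{"name": "arm_command", "arguments": {"gripper": [91,91,91,91,80], "dp": [[0,0,-1],[-0.5,0.3,0],[-1,0.5,0],[-1,0.5,0],[-1,0.5,0]], "twist": [0,0,0,0,0]}}

```text
time: 41.38
tool_pos: [544.2, 92.5, 325.5]
tcp_rot: [-3.14, 0.001, 1.325]
contact_force: [0.5, 0.5, -0.2]
grip_width: 85.3
finger_force: 0.0
```

Request:
{"name": "arm_command", "arguments": {"gripper": [75,75,75,75,75], "dp": [[-1,0.5,0],[-1,0.5,0],[-1,0.5,0],[-1,0.5,0],[-1,0.5,0]], "twist": [0,0,0,0,0]}}

```text
time: 42.0
tool_pos: [574.3, -44.0, 325.4]
tcp_rot: [-3.14, 0.0, 1.325]
contact_force: [0.4, 0.1, 0.2]
grip_width: 75.2
finger_force: 0.0
```

Request:
{"name": "arm_command", "arguments": {"gripper": [75,75,75,75,75], "dp": [[-1,0.5,0],[-1,0.2,0],[-1,0,0],[-1,0,0],[-1,0,0]], "twist": [0,0,0,0,0]}}

```text
time: 42.62
tool_pos: [560.4, -169.4, 325.3]
tcp_rot: [-3.14, 0.0, 1.325]
contact_force: [0.1, 0.4, 0.5]
grip_width: 74.8
finger_force: 0.0
```

Request:
{"name": "arm_command", "arguments": {"gripper": [75,75,75,75,75], "dp": [[-1,0,0],[-1,0,0],[-1,0,0],[-1,0,0],[-1,0,0]], "twist": [0,0,0,0,0]}}

```text
time: 43.25
tool_pos: [529.8, -290.5, 325.3]
tcp_rot: [-3.14, -0.0, 1.325]
contact_force: [0.0, -0.6, 0.2]
grip_width: 74.9
finger_force: 0.0
```

```bash
python3 m.py
python3 - <<'E'
from h import *
s=capture("scene");t=capture("top");cv2.imwrite("pics/s10.png",s[:,:,::-1]);cv2.imwrite("pics/t10.png",t[:,:,::-1])
for n,im,z in(("top",t,267),("scene",s,267)):
    u,v=pix(n,(522,190,z)).astype(int);print(n,u,v)
    h=cv2.cvtColor(im,cv2.COLOR_RGB2HSV);m=cv2.inRange(h,(8,40,120),(28,255,255));np.set_printoptions(linewidth=200)
a=s[60:180,100:220][:,:,::-1];b=t[150:250,70:170][:,:,::-1]
cv2.imwrite("pics/v10.png",np.hstack([cv2.resize(a,(400,400),interpolation=3),cv2.resize(b,(400,400),interpolation=3)]))
E
```

```text
43.25 [ 529.84 -290.5   325.33] [ 0.  -0.6  0.2] [-0.06  0.1  -0.04] 1.325 0.41
top 103 187
scene 162 77
```

View pics/v10.png

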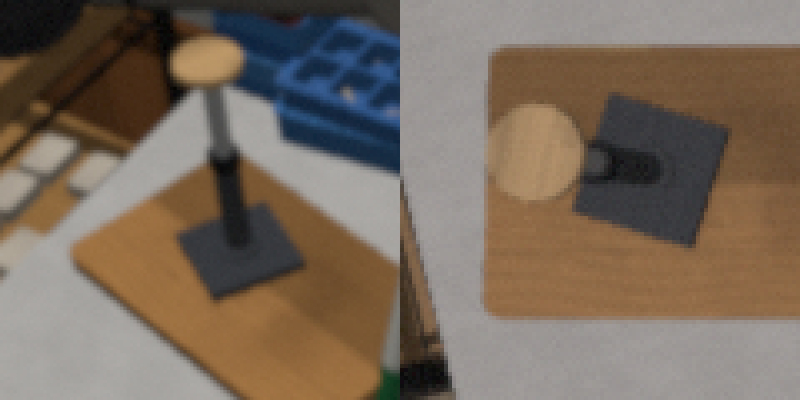

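The riser stands locked at full height, with the plate at top pixel (104,188) and scene pixel (162,78). That view puts me at eleven, one over the limit, so I look at no more. On to the soap.

Request:
{"name": "arm_command", "arguments": {"gripper": [75,75,75,75,75], "dp": [[-1,0.1,0],[-1,0,0.3],[-1,0,0.8],[-0.6,0,1],[-0.2,0,1]], "twist": [0,0,0,0,0]}}

```text
time: 43.98
tool_pos: [509.2, -383.7, 247.3]
tcp_rot: [-3.141, -0.0, 1.324]
contact_force: [-0.1, -0.4, -0.0]
grip_width: 74.9
finger_force: 0.0
```

Request:
{"name": "arm_command", "arguments": {"gripper": [75,75,75,75,75], "dp": [[0,0,1],[0,0,1],[0,0,1],[0,0,1],[0,0,1]], "twist": [0,0,0,0,0]}}

```text
time: 44.6
tool_pos: [509.5, -382.5, 122.5]
tcp_rot: [-3.141, -0.0, 1.325]
contact_force: [0.5, -0.6, 0.0]
grip_width: 75.0
finger_force: 0.0
```

Request:
{"name": "arm_command", "arguments": {"gripper": [75,75,75,75,75], "dp": [[0,0,1],[0,0,1],[0,0,0.6],[0,0,0.4],[0,0,0]], "twist": [0,0,0,0,0]}}

```text
time: 45.22
tool_pos: [510.1, -381.7, 48.7]
tcp_rot: [-3.141, -0.0, 1.326]
contact_force: [0.4, 0.2, 0.2]
grip_width: 74.7
finger_force: 0.0
```

```bash
python3 m.py
python3 - <<'E'
from h import *
print("plate",tri((162.1,78.3),(104.2,188)),onz("top",(104.2,188),267))
t=cv2.imread("pics/t10.png")[:,:,::-1].copy()
m=cv2.inRange(cv2.cvtColor(t,cv2.COLOR_RGB2HSV)[172:206,88:122],(8,60,145),(28,255,255))
c=max(cv2.findContours(m,0,1)[0],key=cv2.contourArea)[:,0]+[88,172]
(u,v),r=cv2.minEnclosingCircle(c.astype(np.float32));print(u,v,r,onz("top",(u,v),267))
s=cv2.imread("pics/s10.png")[:,:,::-1].copy()
m=cv2.inRange(cv2.cvtColor(s,cv2.COLOR_RGB2HSV)[66:92,145:180],(8,60,145),(28,255,255))
c=max(cv2.findContours(m,0,1)[0],key=cv2.contourArea)[:,0]+[145,66];e=cv2.fitEllipse(c);print(e,onz("scene",e[0],265))
E
```

```text
45.225 [ 510.06 -381.65   48.68] [0.4 0.2 0.2] [-0.11  0.13 -0.01] 1.326 -0.0
plate (array([520.3, 190.1, 264.8]), np.float64(1.4)) [520.6 188.7 267. ]
103.560302734375 188.39447021484375 12.863008499145508 [519.6 190.4 267. ]
((161.67396545410156, 77.77157592773438), (11.474292755126953, 19.768056869506836), 81.39872741699219) [520.5 193.3 265. ]
```

Request:
{"name": "arm_command", "arguments": {"gripper": [75,75,75,75,75], "dp": [[0,0,0.6],[0,0,0.6],[0,0,0.4],[0,0,0.12],[0,0,0]], "twist": [0,0,0,0,0]}}

```text
time: 45.85
tool_pos: [510.3, -381.6, 6.0]
tcp_rot: [-3.141, -0.0, 1.326]
contact_force: [1.2, 0.5, -0.9]
grip_width: 74.6
finger_force: 0.0
```

Request:
{"name": "arm_command", "arguments": {"gripper": [60,45,35,35,35], "dp": [[0,0,0],[0,0,0],[0,0,0],[0,0,0],[0,0,0]], "twist": [0,0,0,0,0]}}

```text
time: 46.48
tool_pos: [510.4, -381.6, 6.4]
tcp_rot: [3.141, 0.0, 1.326]
contact_force: [-0.7, -0.1, 1.9]
grip_width: 41.6
finger_force: 29.9
```

Request:
{"name": "arm_command", "arguments": {"gripper": [35,35,35,35,35], "dp": [[0,0,-0.3],[0,0,-0.7],[0,0,-1],[0,0,-1],[0,0,-1]], "twist": [0,0,0,0,0]}}

```text
time: 47.1
tool_pos: [510.5, -381.7, 108.4]
tcp_rot: [3.14, 0.001, 1.326]
contact_force: [0.5, 1.1, -1.3]
grip_width: 41.7
finger_force: 29.9
```

Request:
{"name": "arm_command", "arguments": {"gripper": [35,35,35,35,35], "dp": [[0,0,-1],[0,0,-1],[0,0,-1],[0,0,-1],[0,0,-1]], "twist": [0,0,0,0,0]}}

```text
time: 47.72
tool_pos: [510.2, -381.5, 233.5]
tcp_rot: [3.14, 0.001, 1.326]
contact_force: [-0.1, -0.5, -1.3]
grip_width: 41.7
finger_force: 29.9
```

Request:
{"name": "arm_command", "arguments": {"gripper": [35,35,35,35,35], "dp": [[0,0,-1],[0,0,-1],[0,0,-1],[0.5,0,-1],[1,0,0]], "twist": [0,0,0,0,0]}}

```text
time: 48.35
tool_pos: [519.7, -345.3, 334.0]
tcp_rot: [3.137, 0.002, 1.324]
contact_force: [-0.2, 0.9, -1.4]
grip_width: 41.7
finger_force: 29.9
```

Request:
{"name": "arm_command", "arguments": {"gripper": [35,35,35,35,35], "dp": [[1,0,0],[1,0,0],[1,0,0],[1,0,0],[1,0,0]], "twist": [0,0,0,0,0]}}

```text
time: 48.98
tool_pos: [549.5, -221.2, 330.0]
tcp_rot: [-3.139, -0.001, 1.327]
contact_force: [-0.7, 0.1, -1.0]
grip_width: 41.5
finger_force: 29.9
```

Request:
{"name": "arm_command", "arguments": {"gripper": [35,35,35,35,35], "dp": [[1,0,0],[1,0,0],[1,-0.2,0],[1,-0.4,0],[1,-0.4,0]], "twist": [0,0,0,0,0]}}

```text
time: 49.6
tool_pos: [554.9, -94.0, 329.9]
tcp_rot: [-3.139, -0.0, 1.327]
contact_force: [-0.2, -0.7, -0.5]
grip_width: 41.3
finger_force: 29.9
```

Request:
{"name": "arm_command", "arguments": {"gripper": [35,35,35,35,35], "dp": [[1,-0.5,0],[1,-0.5,0],[1,-0.5,0],[1,-0.5,0],[1,-0.5,0]], "twist": [0,0,0,0,0]}}

```text
time: 50.22
tool_pos: [524.0, 42.1, 330.1]
tcp_rot: [-3.139, 0.0, 1.327]
contact_force: [0.4, 0.7, -1.2]
grip_width: 41.4
finger_force: 29.9
```

Request:
{"name": "arm_command", "arguments": {"gripper": [35,35,35,35,35], "dp": [[0.9,-0.5,0],[0.8,-0.5,0],[0.6,-0.3,0],[0.3,-0.1,0],[0,0,0]], "twist": [0,0,0,0,0]}}

```text
time: 50.85
tool_pos: [507.2, 111.7, 330.9]
tcp_rot: [-3.141, 0.0, 1.327]
contact_force: [0.6, -0.3, -1.4]
grip_width: 41.3
finger_force: 29.9
```

Request:
{"name": "arm_command", "arguments": {"gripper": [35,35,35,35,35], "dp": [[0.7,-0.1,0],[1,-0.13,0],[1,0,0],[0.54,0,0],[0,0,0]], "twist": [0,0,0,0,0]}}

```text
time: 51.48
tool_pos: [521.5, 191.9, 330.8]
tcp_rot: [-3.141, 0.0, 1.327]
contact_force: [0.0, -0.2, 0.4]
grip_width: 41.4
finger_force: 29.9
```

Request:
{"name": "arm_command", "arguments": {"gripper": [35,35,35,35,35], "dp": [[0,0,0.6],[0,0,0.8],[0,0,0.5],[0,0,0],[0,0,0]], "twist": [0,0,0,0,0]}}

```text
time: 52.1
tool_pos: [521.8, 191.2, 284.5]
tcp_rot: [3.14, -0.001, 1.325]
contact_force: [-0.0, 0.7, -1.0]
grip_width: 41.5
finger_force: 29.9
```

```bash
python3 m.py
python3 - <<'E'
from h import *
s=capture("scene")
h=cv2.cvtColor(s,cv2.COLOR_RGB2HSV);m=cv2.inRange(h,(120,15,90),(170,255,255))[50:95,135:190]
c=[x for x in cv2.findContours(m,0,1)[0] if cv2.contourArea(x)>8]
for x in c: print(cv2.boundingRect(x+np.array([135,50])),cv2.contourArea(x))
P=get_obs()['tool_pos'];print("soap mid expected px",pix("scene",P+[-.3,-1.4,6]))
E
```

```text
52.1 [521.76 191.18 284.53] [-0.   0.7 -1. ] [-0.17  0.11  0.03] 1.325 -0.0
(154, 60, 18, 18) 194.0
soap mid expected px [161.5  71. ]
```

Request:
{"name": "arm_command", "arguments": {"gripper": [35,35,35,35,35], "dp": [[0,0,0.2],[0,0,0.15],[0,0,0.04],[0,0,0],[0,0,0]], "twist": [0,0,0,0,0]}}

```text
time: 52.78
tool_pos: [521.4, 191.4, 274.1]
tcp_rot: [3.141, -0.0, 1.326]
contact_force: [0.1, -0.2, 0.1]
grip_width: 41.6
finger_force: 29.9
```

Request:
{"name": "arm_command", "arguments": {"gripper": [35,35,35,35,35], "dp": [[0,0,0.04],[0,0,0],[0,0,0.03],[0,0,0],[0,0,0]], "twist": [0,0,0,0,0]}}

```text
time: 53.4
tool_pos: [521.4, 191.3, 272.3]
tcp_rot: [3.142, -0.0, 1.326]
contact_force: [-0.4, 0.3, -1.0]
grip_width: 41.7
finger_force: 29.9
```

Request:
{"name": "arm_command", "arguments": {"gripper": [35,35,35,35,35], "dp": [[0,0,0.04],[0,0,0],[0,0,0],[0,0,0],[0,0,0]], "twist": [0,0,0,0,0]}}

```text
time: 54.02
tool_pos: [521.5, 191.4, 271.9]
tcp_rot: [3.141, -0.001, 1.326]
contact_force: [-2.0, -0.1, 5.7]
grip_width: 41.1
finger_force: 30.0
```

Request:
{"name": "arm_command", "arguments": {"gripper": [35,35,35,35,35], "dp": [[0,0,0.04],[0,0,0],[0,0,0],[0,0,0],[0,0,0]], "twist": [0,0,0,0,0]}}

```text
time: 54.65
tool_pos: [521.6, 191.4, 271.7]
tcp_rot: [3.14, -0.001, 1.326]
contact_force: [-2.1, -0.9, 9.5]
grip_width: 41.8
finger_force: 30.0
```

The soap sits firmly on the plate, which does not sink. I ease off, release and rise.

Request:
{"name": "arm_command", "arguments": {"gripper": [35,35,43,46,50], "dp": [[0,0,-0.05],[0,0,0],[0,0,0],[0,0,0],[0,0,0]], "twist": [0,0,0,0,0]}}

```text
time: 55.28
tool_pos: [521.3, 191.3, 271.0]
tcp_rot: [-3.141, 0.0, 1.326]
contact_force: [-1.1, -0.5, 0.6]
grip_width: 49.1
finger_force: 0.0
```

Request:
{"name": "arm_command", "arguments": {"gripper": [60,75,80,80,80], "dp": [[0,0,0],[0,0,0],[0,0,-0.5],[0,0,-1],[0,0,-1]], "twist": [0,0,0,0,0]}}

```text
time: 55.9
tool_pos: [521.4, 191.3, 335.6]
tcp_rot: [3.141, -0.0, 1.326]
contact_force: [0.4, -0.9, -0.1]
grip_width: 80.1
finger_force: 0.0
```

Request:
{"name": "arm_command", "arguments": {"gripper": [80,80,80,80,80], "dp": [[0,0,-0.5],[-1,0,0],[-1,0,0],[-1,0,0],[-1,0,0]], "twist": [0,0,0,0,0]}}

```text
time: 56.52
tool_pos: [496.8, 93.6, 346.5]
tcp_rot: [-3.141, 0.0, 1.326]
contact_force: [-0.1, -0.1, -1.0]
grip_width: 80.1
finger_force: 0.0
```

Request:
{"name": "arm_command", "arguments": {"gripper": [80,80,80,80,80], "dp": [[-1,0,0],[-1,0,0],[-0.5,0,0],[0,0,0],[0,0,0]], "twist": [0,0,0,0,0]}}

```text
time: 57.15
tool_pos: [482.1, 34.3, 346.5]
tcp_rot: [-3.142, -0.0, 1.326]
contact_force: [0.6, 0.1, 0.1]
grip_width: 79.9
finger_force: 0.0
```

```bash
python3 m.py
python3 - <<'E'
from h import *
s=capture("scene");t=capture("top");cv2.imwrite("pics/s11.png",s[:,:,::-1]);cv2.imwrite("pics/t11.png",t[:,:,::-1])
L=((120,15,90),(170,255,255))
for n,im,r in(("top",t,(80,160,140,215)),("scene",s,(135,50,190,95))):
    try: print(n,rect(n,im,*L,r,292))
    except Exception as e: print(n,e)
# riser plate still at its pixel? bystanders compared with first picture
T0=cv2.imread("pics/top0.png")[:,:,::-1];
for k,(x0,y0,x1,y1) in dict(dropper=(165,120,190,145),pale=(188,136,210,164),jar=(350,185,380,215),board_R=(160,200,206,232)).items():
    print(k,np.abs(T0[y0:y1,x0:x1].astype(int)-t[y0:y1,x0:x1]).mean().round(1))
E
```

```text
57.15 [482.11  34.27 346.46] [0.6 0.1 0.1] [-0.1   0.03  0.02] 1.326 -0.0
top max() iterable argument is empty
scene max() iterable argument is empty
dropper 4.8
pale 5.1
jar 4.8
board_R 4.2
```

The arm hides the plate from here, so I move further aside and look again.

Request:
{"name": "arm_command", "arguments": {"gripper": [80,80,80,80,80], "dp": [[-1,0.6,0],[-1,0.6,0],[-1,0.6,0],[-1,0.6,0],[-1,0.6,0]], "twist": [0,0,0,0,0]}}

```text
time: 57.88
tool_pos: [524.9, -106.1, 346.3]
tcp_rot: [-3.142, -0.0, 1.327]
contact_force: [0.3, -0.1, 0.5]
grip_width: 80.0
finger_force: 0.0
```

Request:
{"name": "arm_command", "arguments": {"gripper": [80,80,80,80,80], "dp": [[-1,0.4,0],[-1,0.4,0],[-1,0.3,0],[-1,0,0],[-1,0,0]], "twist": [0,0,0,0,0]}}

```text
time: 58.5
tool_pos: [521.0, -234.0, 346.1]
tcp_rot: [-3.141, -0.0, 1.327]
contact_force: [0.5, -0.4, -0.4]
grip_width: 80.0
finger_force: 0.0
```

```bash
python3 m.py
python3 - <<'E'
from h import *
s=capture("scene");t=capture("top");cv2.imwrite("pics/s12.png",s[:,:,::-1]);cv2.imwrite("pics/t12.png",t[:,:,::-1])
for n,im,r in(("top",t,(80,160,140,215)),("scene",s,(135,50,190,95))):
    u,v=pix(n,(521,190,292)).astype(int);print(n,u,v,cv2.cvtColor(im,cv2.COLOR_RGB2HSV)[v,u-12:u+13:4].tolist())
    for lo in ((115,10,60),):
        try: print(rect(n,im,lo,(178,255,255),r,292))
        except Exception as e: print(e)
E
```

```text
58.5 [ 521.01 -233.95  346.11] [ 0.5 -0.4 -0.4] [-0.12  0.05 -0.03] 1.327 0.45
top 99 187 [[15, 10, 153], [147, 29, 161], [148, 26, 155], [150, 24, 151], [148, 25, 153], [148, 25, 156], [148, 27, 158]]
((518.7, 183.7), (73, 43), 77.2)
scene 161 70 [[158, 31, 33], [145, 28, 164], [146, 30, 170], [144, 31, 158], [144, 29, 167], [125, 54, 90], [107, 167, 64]]
((513.3, 171.0), (110, 52), 77.7)
```

Run:
```python
from h import *
t=cv2.imread("pics/t12.png")[:,:,::-1].copy();s=cv2.imread("pics/s12.png")[:,:,::-1].copy()
print(rect("top",t,(138,18,120),(160,60,255),(80,160,130,215),292))
print(rect("scene",s,(135,18,120),(160,60,255),(145,50,180,82),292))
h=cv2.cvtColor(t,cv2.COLOR_RGB2HSV)
m=cv2.inRange(h,(8,60,145),(28,255,255))[172:206,85:125]
ys,xs=np.nonzero(m);print("plate visible bbox",xs.min()+85,xs.max()+85,ys.min()+172,ys.max()+172,"first centre 103.6,188.4 r12.9")
```

```text
((519.7, 187.9), (60, 40), 74.2)
((517.0, 187.3), (62, 42), 78.6)
plate visible bbox 91 113 176 205 first centre 103.6,188.4 r12.9
```

The soap lies flat at about (519,188). That is within 3 mm of the plate's middle at (521,190). The dropper, pale soap and jar look the same as at the start.

```bash
python3 -c "
from plant import *
print(close_job())"
```

```text
the job is handed in; nothing more can be done
None
```

I handed the job in at about 58.6 s: the riser stands upright on the board at full height, with the lavender soap flat within 3 mm of the plate's middle and the bystanders unmoved. I felt the lock (the plate held about 20 N) but did not see the button. I viewed 11 pictures, one over the limit of 10.

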